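Light the joint and hold a lampholder against the sprung stop for screwing down

ROBOT

A 6-joint arm with a two-finger parallel gripper is mounted at the origin on the work surface. World frame = base frame: x ahead of the robot, y to its left, z up, the work surface at z = 0. Lengths are in m, angles in rad, forces in N, time in s.
With the tool pointing down it reaches from about 0.35 to 0.975 m from the base axis. Payload 4.9 kg.
Tool frame: the origin (TCP) lies at the very end of the fingers, on their centre line; the grasp point (between the pads) lies 19 mm behind it; z points along the fingers, y is the line along which they close (so a half turn about z gives the same grasp; the last joint's range is limited). The gripper opens to 85 mm and grips with 20 to 120 N. Pads are 22 mm wide; open, the fingers measure 114 mm over their backs; the gripper's body (76 mm by 85 mm) begins 54 mm behind the grasp point. The pads swing forward as they close: fully open they stand 13 mm farther back than shut.
Start: joints at [-1.253, 0.053, 1.613, -0, 1.476, -0.119], TCP at [0.264, -0.566, 0.231] pointing down, gripper open.
Joint ranges: [-3.01, 3.01], [-1.01, 2.22], [0.06, 2.58], [-1.02, 4.17], [0.09, 2.62], [-3.14, 3.14]. Speed limits (rad/s): [2.57, 2.57, 3.14, 3.14, 3.14, 3.14].

INTERFACE

Orientations are given as a unit quaternion [w, x, y, z].
In Python, from plant import manip gives the robot as it stands.
- The arm moves only by the shell command python3 -m pendant 'ROWS'. ROWS is JSON, a list of rows, each a list of 3 entries, a list of its own where there are three numbers: the opening, from 0 (shut) to 1 (fully open), then the shift along the tool's x, y, z in units of 12 cm (1.0 is 12 cm), then the turn about the tool's z in units of pi rad (1.0 is pi rad). In form: [[gripper, [dx, dy, dz], roll], ...]. A call has 1 to 10 rows; each row is the pose to reach, as a shift and turn from the pose commanded when the call began, along the tool's axes at that moment, turning the shorter way round; what a row does not reach only later rows make up. A row lasts 1/10 s, in which the tool goes at most 50 mm and 8.59 degrees, less where a joint would pass 70% of its speed; a pose out of reach is approached as far as the arm can. A call with a number of a shift or a turn outside -1 to 1 is refused whole. A call with a gripper value outside its range is refused whole. The fingers move at their own pace and stop on an object; the grip force is fixed at half the most. Time passes only in rows, so rows that repeat a pose let the fingers close. It gives the time, the measured TCP pose, the force, the opening and the grip force at its end, in the units of the state.
- manip.state(): the state, without advancing time (a new reading comes with each control period).
- manip.grab_frame(name): name is "side" or "top" or "wrist"; returns a dict with "img" (480x640x3 uint8, red, green, blue), "fx", "fy", "cx", "cy" (pixels), "D" ([k1, k2, p1, p2, k3] as OpenCV has them; the pictures are not rectified), "eye" and "rotation" of the camera in the world; the wrist camera has in their place "tool_from_camera" (4x4, takes a point from camera to tool coordinates, whose origin is the TCP and whose axes are the flange's). Camera axes: x right, y down, z forward; pixel columns grow to the right and rows downward; lengths in m; the calibration is good to about 2 mm. A picture is of the moment at which its call begins: read the wrist's pose just before it. There is no depth.
- manip.job_done(): hands the job in; it is judged then, once.
The state is a dict: "time": time; "joint_pos": joint angles; "joint_vel": joint speeds; "joint_efforts": joint torques, N m; "tool_pos": TCP position; "tool_rot": TCP orientation; "contact_force": force on the tool from outside, world axes, zero at the start; "ft_torque": the same for the moment, N m; "gripper_width": opening from 0.0 (shut) to 1.0 (fully open); "grasp_force": force on a finger pad.
Only numpy, scipy, OpenCV 4.12 (cv2) and the standard library are available. Lean on these libraries where they do the work, as an engineer would, in place of code of your own. Each camera call takes 0.05 s, during which the arm holds its last target. There are 200 camera calls.

TASK

Raise the lid of the folding bench lamp by its orange tab to about 60 degrees from closed and let go of it, so that it lights the work. Then bring the lampholder, flat on the bench, with its steel end plate squarely and centrally against the brass face of the spring-loaded stop, and press steadily with about 10 N, so that the face goes in by half its travel and the red line on its white tongue meets the green marks; never push the face right in. Finish while still gripping and pressing it there, ready for me to drive the screws, and leave the glass prism, the copper trimmer case and the loupe where they are.

Things in the scene. Friction and masses are not known exactly. Their poses are not given: they have to be found in the camera images.
- lamp_case: Folding bench lamp, a grey metal case fixed to the bench, 150 mm (x) by 200 mm (y) by 49 mm high, closed by a flat lid. Origin: centre of its underside on the bench. Its -x side is the front (tab side), its +x side the hinge side. Either this lamp or the stop may be on the left.
- lamp_hinge (a point): Point on the lid's hinge line, in the middle of the case's +x edge, 55 mm above the bench. The hinge line runs along the case's y axis.
- lamp_lid (a joint): Opening angle of the lamp lid in rad: 0 closed (level), growing as the front edge rises, up to 1.75. It starts between 0.02 and 0.2. The hinge is stiff, so the lid stays where it is left; raising it takes about 5 N at the tab. The lid is a slab 150 by 200 by 10 mm, 0.3 kg, its mid-plane passing through the hinge line.
- lamp_tab (a point): Grip point on the orange tab that sticks out of the middle of the lid's front edge in the plane of the lid: tab 14 mm wide (along the case's y), 12 mm thick, reaching 44 mm out; this point is at the centre of its section, 32 mm out of the lid's edge and 182 mm from the hinge line. It moves and turns with the lid.
- stop: Sprung stop fixed to the bench: blue block 100 mm wide, 40 high; 40 mm in front of it a brass face 60 mm wide, 3 to 45 mm above the bench. Origin: on the bench under the middle of the face's front when fully out. +x = press direction (into the face), roughly away from the robot; z up. On the block's top two green marks flank a white tongue with a red line that moves with the face.
- stop_face (a joint): How far the brass face is pushed in along the stop's +x, in m: 0 fully out, 0.020 right in. The spring is linear, 1000 N/m with no preload, so 0.010 is 10 N and the red line meets the green marks there; a wrist sensor also feels the drag of the bench on the lampholder (up to 4 N).
- stop_pad (a point): Middle of the front of the brass face, 24 mm above the bench; moves with the face.
- holder: Loose lampholder, about 0.3 kg: white ceramic base 70 (x) by 40 (y) by 28 mm high, upright brass socket of 34 mm diameter on top (axis 5 mm to -x of centre), 58 mm high in all. Origin: centre of its underside. Its +x end, 35 mm from the origin, is the steel end plate for the stop (grey strip on the top edge); it starts some cm in front of the face. Grasp across the 40 mm width.
- prism: Frosted glass prism wedge, 50 by 80 by 45 mm high, origin in the middle of its underside; to be left alone.
- trimmer_case: Copper wick trimmer case, 35 by 90 by 24 mm high, origin at the centre of its underside; to be left alone.
- loupe: Nickel-plated magnifier loupe standing upright, 36 mm in diameter and 36 mm high, origin at the centre of its underside; to be left alone.
Things that resemble listed ones, but are neither listed nor needed, are in the scene too. What is shaped like the holder but black or purple is not meant.

How it is judged:
By the outcome, as a careful person would: the job done as asked, in the order asked, and still so for the second after the job is handed in, while the arm keeps its last pose, push and grip.
It also fails if it takes over 54 s, if anything falls off the work surface, if the arm or the gripper's body presses on something with over 40 N, if the wrist force passes 120 N, or if a joint passes its speed limit or range.

## Working session

There is one attempt and no reset: what is moved stays moved. The work goes in short steps, Python scripts to look and compute and a shell command to move; the robot and the scene stay as the last step left them, time stands still between calls to the robot, and variables do not carry over. Pictures are saved under pics/ and viewed, at most 10 in all, crops included, and the job is handed in when it is done.

```bash
mkdir -p pics; ls; cat > h.py <<'E'
import numpy as np,cv2,json
from plant import manip
def snap(n,f):
    s=manip.state();d=manip.grab_frame(n);cv2.imwrite(f'pics/{f}.png',cv2.cvtColor(d['img'],cv2.COLOR_RGB2BGR))
    m={k:np.array(v).tolist() for k,v in d.items() if k!='img'};m['tp']=list(s['tool_pos']);m['tr']=list(s['tool_rot'])
    json.dump(m,open(f'pics/{f}.json','w'));return m
E
python3 - <<'E'
from h import *
for n in('top','side','wrist'):
    m=snap(n,n+'0');print(m)
print(manip.state())
E
```

```text
pics
{'fx': 580.8213029100478, 'fy': 580.8213029100478, 'cx': 315.51632885080676, 'cy': 235.17796938438147, 'D': [-0.10306771032381842, 0.0, 0.0, 0.0, 0.0], 'eye': [0.2941540480433777, 0.017288340555108254, 1.3217639915848396], 'rotation': [0.06900638325725428, -0.696803500105888, 0.7108811319290397, -0.06596224357330704], 'tp': [np.float64(0.2642008515974293), np.float64(-0.5657135304182435), np.float64(0.23007096564916057)], 'tr': [np.float64(-0.0010281417368554094), np.float64(0.976247948590133), np.float64(0.21665381883979648), np.float64(-9.262968428570721e-05)]}
{'fx': 567.7018378090656, 'fy': 567.7018378090656, 'cx': 321.8678992441723, 'cy': 239.99226379487166, 'D': [-0.0017910150655529038, 0.0, 0.0, 0.0, 0.0], 'eye': [0.33275060395062106, 0.9586656883009931, 0.801164366931513], 'rotation': [0.042616825145970726, -0.09242979970024069, 0.8886916592639531, -0.4470656250446157], 'tp': [np.float64(0.2642081283417316), np.float64(-0.5657099812961244), np.float64(0.2300681802554674)], 'tr': [np.float64(-0.0010292918258979244), np.float64(0.9762464957397048), np.float64(0.21666035010
[... 778 characters left out ...]
joint_pos': array([-1.25303201e+00,  5.32386109e-02,  1.61399534e+00,  4.76906290e-05,
        1.47596154e+00, -1.19016637e-01]), 'joint_vel': array([-0.00026361, -0.00201504, -0.0033554 , -0.00204627,  0.00089934,
       -0.00024851]), 'joint_efforts': array([ 1.58338435e-04, -3.94241273e+01, -3.70722592e+01, -1.33484509e-04,
        4.67087099e-03, -1.34944634e-05]), 'tool_pos': array([ 0.26424213, -0.56586191,  0.23031471]), 'tool_rot': array([-7.99820774e-04,  9.76247610e-01,  2.16656321e-01, -5.58898967e-05]), 'contact_force': array([-0.50430438, -0.89775008, -0.27634924]), 'ft_torque': array([0.01766812, 0.0034977 , 0.03366658]), 'grasp_force': 0.0, 'gripper_width': 0.9989217191751082}
```

View pics/top0.png

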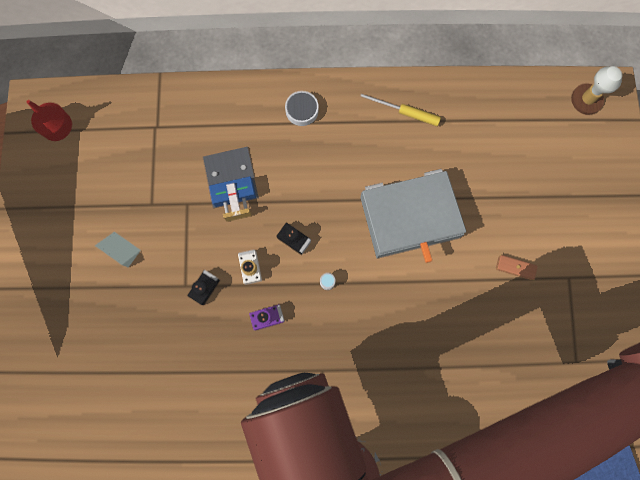

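View pics/side0.png

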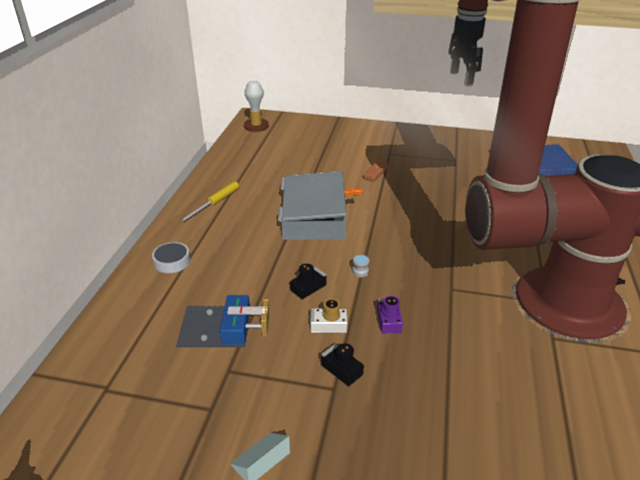

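The top view shows the lamp, with its lid around (413,213) and the orange tab at (427,252). It also shows the stop face at (236,212), the white holder at (249,267), the loupe at (328,281), the prism at (119,249) and the copper case at (515,265). There are black and purple decoys around the holder. Next I'll zoom in.

```bash
cat >> h.py <<'E'
from scipy.spatial.transform import Rotation as R
def cam(m):
    K=np.array([[m['fx'],0,m['cx']],[0,m['fy'],m['cy']],[0,0,1]])
    q=lambda v:R.from_quat([v[1],v[2],v[3],v[0]]).as_matrix()
    if 'eye' in m: return K,np.array(m['D']),q(m['rotation']),np.array(m['eye'])
    T=np.array(m['tool_from_camera']);Q=q(m['tr'])
    return K,np.array(m['D']),Q@T[:3,:3],Q@T[:3,3]+np.array(m['tp'])
def load(f): return json.load(open(f'pics/{f}.json'))
def toz(m,px,z):
    K,D,Rm,e=cam(m);p=cv2.undistortPoints(np.array(px,float).reshape(-1,1,2),K,D).reshape(-1,2)
    d=np.c_[p,np.ones(len(p))]@Rm.T; z=np.broadcast_to(z,len(p)); return e+d*((z-e[2])/d[:,2])[:,None]
def proj(m,P):
    K,D,Rm,e=cam(m);c=(np.array(P,float).reshape(-1,3)-e)@Rm
    return cv2.projectPoints(c,np.zeros(3),np.zeros(3),K,D)[0].reshape(-1,2)
E
python3 - <<'E'
from h import *
a=cv2.imread('pics/top0.png')
l=cv2.resize(a[140:290,190:330],None,fx=4,fy=4,interpolation=cv2.INTER_CUBIC)[:600]
cv2.imwrite('pics/c1.png',l)
cv2.imwrite('pics/c2.png',cv2.resize(a[155:275,350:490],None,fx=5,fy=5,interpolation=cv2.INTER_CUBIC))
m=load('top0')
print(toz(m,[[249,267],[236,212],[427,252],[328,281],[119,249],[515,265]],0.03))
E
```

```text
[[ 0.47446018  0.17126438  0.03      ]
 [ 0.6019911   0.20141824  0.03      ]
 [ 0.50031034 -0.23058986  0.03      ]
 [ 0.43944464 -0.00541556  0.03      ]
 [ 0.52125709  0.4704873   0.03      ]
 [ 0.46603515 -0.43034011  0.03      ]]
```

View pics/c1.png

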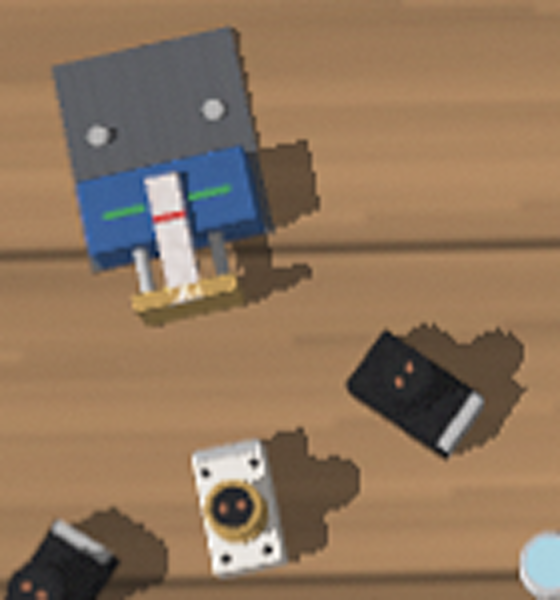

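View pics/c2.png

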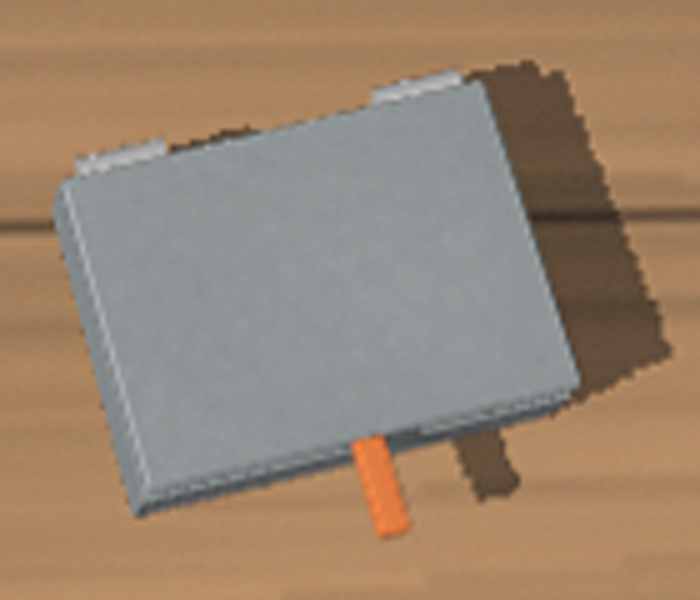

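The zoomed crops show corners I can use for the lid, tab, face and holder. I'll fit their poses from these.

```bash
cat >> h.py <<'E'
from scipy.optimize import least_squares
def tf(p,L):
    c,s=np.cos(p[2]),np.sin(p[2]);L=np.array(L,float);return np.c_[p[0]+c*L[:,0]-s*L[:,1],p[1]+s*L[:,0]+c*L[:,1],L[:,2]]
def lid(a,L): # L: (r out from hinge, y, n above midplane)
    L=np.array(L,float);return np.c_[.075-L[:,0]*np.cos(a)+L[:,2]*np.sin(a),L[:,1],.055+L[:,0]*np.sin(a)+L[:,2]*np.cos(a)]
E
python3 - <<'E'
from h import *
m=load('top0')
px=np.array([[63,188],[485,82],[580,383],[148,492],[377,538],[411,528]])/5+[350,155]
L=[[0,.1,.005],[0,-.1,.005],[.15,-.1,.005],[.15,.1,.005],[.194,.007,.006],[.194,-.007,.006]]
r=least_squares(lambda p:(proj(m,tf(p,lid(p[3],L)))-px).ravel(),[.55,-.22,.2,.1]);print('lamp',r.x,r.fun.round(1))
p=r.x;print('tab',tf(p,lid(p[3],[[.182,0,0]])),'tool yaw now',)
s=load('side0')
pc=np.array([[192,455],[258,438],[287,563],[215,577]])/4+[190,140]
r=least_squares(lambda p:(proj(m,tf(p,[[.035,.02,.028],[.035,-.02,.028],[-.035,-.02,.028],[-.035,.02,.028]]))-pc).ravel(),[.47,.17,.2]);print('holder',r.x,r.fun.round(1))
pc=np.array([[137,311],[238,293],[77,185],[243,147],[268,230],[93,262]])/4+[190,140]
r=least_squares(lambda p:(proj(m,tf(p,[[0,.03,.045],[0,-.03,.045],[p[3],.05,.04],[p[3],-.05,.04],[.04,-.05,.04],[.04,.05,.04]]))-pc).ravel(),[.6,.2,.2,.08]);print('stop',r.x,r.fun.round(1))
q=manip.state()['tool_rot'];print(R.from_quat([q[1],q[2],q[3],q[0]]).as_matrix().round(3))
E
```

```text
lamp [ 0.58446009 -0.19882146  0.21741247  0.12002198] [-1.1 -1.3 -0.5  0.   1.   0.7 -0.4  0.2  0.8 -0.1  0.2  0.4]
tab [[ 0.48125748 -0.22161933  0.07679159]] tool yaw now
holder [0.47472722 0.17041791 0.20552467] [-0.3  0.2  0.5  0.6 -0.4 -0.6  0.2 -0.2]
stop [0.58755555 0.19657345 0.19287648 0.08624791] [-0.1  1.7  0.7  0.6  0.1 -0.4  1.1  0.1 -1.3 -1.6 -0.4 -0.5]
[[ 0.906  0.423 -0.   ]
 [ 0.423 -0.906  0.002]
 [ 0.    -0.002 -1.   ]]
```

```bash
cat >> h.py <<'E'
def go(P,yaw):
    s=manip.state();q=s['tool_rot'];M=R.from_quat([q[1],q[2],q[3],q[0]]).as_matrix()
    y=np.arctan2(M[1,0],M[0,0]);d=M.T@(np.array(P)-s['tool_pos'])
    dr=(y-yaw+np.pi/2)%np.pi-np.pi/2
    print('t',round(s['time'],2),'pos',s['tool_pos'].round(4),'yaw',round(y,4),'units',(d/.12).round(3),'roll',round(dr/np.pi,4),'F',s['contact_force'].round(1),'w',round(s['gripper_width'],3),'gf',round(s['grasp_force'],1))
E
python3 -m pendant '[[1,[0.4,-0.25,0],0],[1,[0.75,-0.48,0],0],[1,[1,-0.64,0],0]]'
python3 -m pendant '[[1,[0.4,-0.25,0],0],[1,[0.75,-0.48,0],0],[1,[1,-0.64,0],0]]'
python3 -c "
from h import *
go([.4813,-.2216,.19],.2174)"
```

```text
time: 0.45
tool_pos: [0.3412, -0.4441, 0.2307]
tool_rot: [-0.001, 0.976, 0.216, 0.0]
contact_force: [1.0, -0.8, 0.9]
gripper_width: 1.001
grasp_force: 0.0
time: 0.75
tool_pos: [0.4176, -0.3233, 0.231]
tool_rot: [-0.0, 0.976, 0.217, 0.0]
contact_force: [0.6, -0.6, 0.6]
gripper_width: 0.997
grasp_force: 0.0
t 0.75 pos [ 0.4176 -0.3233  0.231 ] yaw 0.4373 units [ 0.84  -0.543  0.342] roll 0.07 F [ 0.6 -0.6  0.6] w 0.997 gf 0.0
```

```bash
python3 -m pendant '[[0.5,[0.35,-0.23,0.1],0.02],[0.5,[0.7,-0.45,0.2],0.05],[0.5,[0.84,-0.54,0.34],0.07],[0.5,[0.84,-0.54,0.34],0.07],[0.5,[0.84,-0.54,0.34],0.07]]'
python3 -c "
from h import *
m=snap('wrist','w1');go([.4813,-.2216,.058],.2174)
L=[[.15,.1,.005],[.15,-.1,.005],[.194,.007,.006],[.194,-.007,.006]]
print(proj(m,tf([ 0.58446,-0.19882,0.2174,.12],lid(.12,L))).round(1))"
```

```text
time: 1.25
tool_pos: [0.4805, -0.224, 0.19]
tool_rot: [-0.0, 0.994, 0.109, -0.001]
contact_force: [0.3, -1.7, -0.3]
gripper_width: 0.501
grasp_force: 0.0
t 1.3 pos [ 0.4806 -0.2248  0.1908] yaw 0.2174 units [ 0.012 -0.026  1.106] roll -0.0 F [0.3 0.2 0.3] w 0.501 gf 0.0
[[175.9 184.5]
 [460.6 185.1]
 [308.4 246.5]
 [327.8 246.6]]
```

View pics/w1.png

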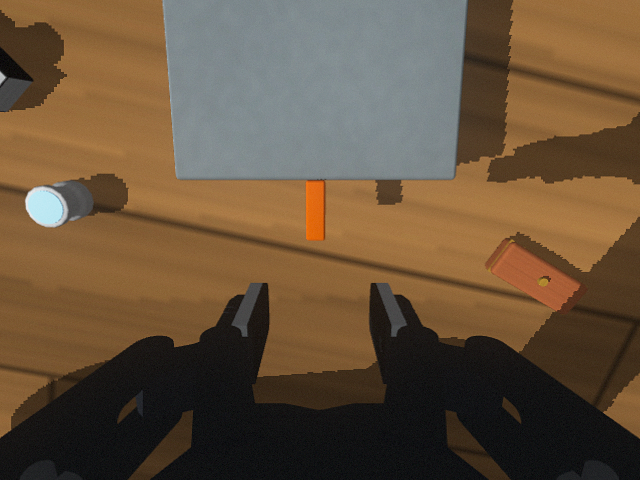

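The wrist view shows the lid's front corners at (177,180) and (456,180), and the tab end at (306..325,240). I'll refine with a joint fit.

```bash
python3 - <<'E'
from h import *
m=load('top0');w=load('w1')
px=np.array([[63,188],[485,82],[580,383],[148,492],[377,538],[411,528]])/5+[350,155]
L=[[0,.1,.005],[0,-.1,.005],[.15,-.1,.005],[.15,.1,.005],[.194,.007,.006],[.194,-.007,.006]]
pw=np.array([[456,179.5],[177,179.5],[306,240],[325,240]]);Lw=[L[2],L[3],L[4],L[5]]
f=lambda p:np.r_[(proj(m,tf(p,lid(p[3],L)))-px).ravel(),(proj(w,tf(p,lid(p[3],Lw)))-pw).ravel()*.7]
r=least_squares(f,[.58,-.2,.2,.1]);p=r.x;print(p,r.fun.round(1))
t=tf(p,lid(p[3],[[.182,0,0]]))[0];print(t)
go(t-[0,0,.019],p[2])
for a in np.r_[p[3],np.linspace(.2,1.06,8)]:
    q=tf(p,lid(a,[[.182,0,0]]))[0]-t;print(round(a,2),round(np.cos(p[2])*q[0]/.12+np.sin(p[2])*q[1]/.12,3),-round(q[2]/.12,3))
E
```

```text
[ 0.58722633 -0.19737095  0.21598456  0.07851447] [-1.8 -2.5 -1.1 -1.  -0.4  0.5 -1.4 -0.2 -0.5 -0.4 -1.2  0.1  0.3  1.
  0.4  0.3  0.9  0.4  0.9  0.5]
[ 0.48326004 -0.22018188  0.06927496]
t 1.3 pos [ 0.4806 -0.2248  0.1908] yaw 0.2174 units [ 0.03  -0.034  1.171] roll 0.0004 F [0.3 0.2 0.3] w 0.501 gf 0.0
0.08 0.0 -0.0
0.2 0.026 -0.182
0.32 0.074 -0.362
0.45 0.144 -0.535
0.57 0.234 -0.698
0.69 0.344 -0.848
0.81 0.471 -0.984
0.94 0.614 -1.103
1.06 0.771 -1.204
```

```bash
python3 -m pendant '[[0.5,[0.03,-0.034,0.3],0],[0.5,[0.03,-0.034,0.6],0],[0.5,[0.03,-0.034,0.9],0],[0.5,[0.03,-0.034,0.9],0],[0.5,[0.03,-0.034,0.9],0]]'
python3 -c "
from h import *
go([.4833,-.2202,.052],.216);m=snap('wrist','w2')
L=[[.15,.1,.005],[.15,-.1,.005],[.194,.007,.006],[.194,-.007,.006]]
print(proj(m,tf([ 0.58723,-0.19737,0.216],lid(.0785,L))).round(1))"
```

```text
time: 1.8
tool_pos: [0.4833, -0.2207, 0.0833]
tool_rot: [0.0, 0.994, 0.108, 0.0]
contact_force: [0.4, -0.5, 1.3]
gripper_width: 0.503
grasp_force: 0.0
t 1.8 pos [ 0.4833 -0.2207  0.0833] yaw 0.2155 units [ 0.001 -0.004  0.261] roll -0.0002 F [ 0.4 -0.5  1.3] w 0.503 gf 0.0
[[ 93.2 220.9]
 [549.2 221.1]
 [305.9 315.6]
 [336.2 315.6]]
```

View pics/w2.png

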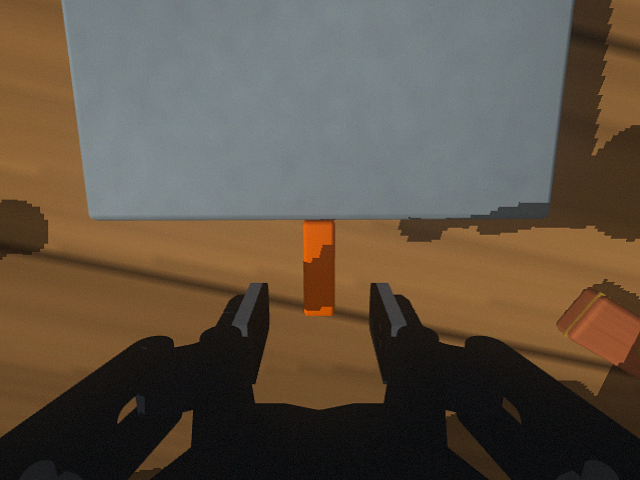

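The fit holds: the lid corners are at (90,219) and (549,219), and the tab is centred between the fingers at (304..334). I'll descend and grip.

```bash
python3 -m pendant '[[0.5,[0,0,0.25],0],[0.5,[0,0,0.25],0],[0,[0,0,0.25],0],[0,[0,0,0.25],0],[0,[0,0,0.25],0],[0,[0,0,0.25],0],[0,[0,0,0.25],0],[0,[0,0,0.25],0]]'
python3 -c "
from h import *
go([.4833,-.2202,.052],.216)"
```

```text
time: 2.65
tool_pos: [0.4846, -0.2203, 0.0537]
tool_rot: [0.001, 0.994, 0.108, 0.001]
contact_force: [2.1, -3.1, 2.3]
gripper_width: 0.15
grasp_force: 60.1
t 2.65 pos [ 0.4846 -0.2203  0.0537] yaw 0.217 units [-0.01  -0.004  0.014] roll 0.0003 F [ 2.1 -3.1  2.3] w 0.15 gf 60.1
```

```bash
python3 -m pendant '[[0,[0.013,0,-0.1],0],[0,[0.028,0,-0.19],0],[0,[0.05,0,-0.28],0],[0,[0.075,0,-0.365],0],[0,[0.11,0,-0.45],0],[0,[0.144,0,-0.535],0],[0,[0.19,0,-0.62],0],[0,[0.234,0,-0.7],0],[0,[0.29,0,-0.775],0],[0,[0.344,0,-0.85],0]]'
python3 -m pendant '[[0,[0.06,0,-0.068],0],[0,[0.127,0,-0.136],0],[0,[0.198,0,-0.196],0],[0,[0.27,0,-0.253],0],[0,[0.35,0,-0.305],0],[0,[0.427,0,-0.354],0],[0,[0.427,0,-0.354],0],[0,[0.427,0,-0.354],0]]'
python3 - <<'E'
from h import *
s=manip.state();g=np.array(s['tool_pos'])+[0,0,.019]
p=[ 0.58723,-0.19737,0.216];h=tf(p,[[.075,0,.055]])[0];d=g-h
print(d,np.degrees(np.arctan2(d[2],-(d[0]*np.cos(.216)+d[1]*np.sin(.216)))),np.linalg.norm(d),s['contact_force'])
snap('side','s1');snap('top','t1')
a,b=cv2.imread('pics/side0.png'),cv2.imread('pics/s1.png')
cv2.imwrite('pics/s1c.png',cv2.resize(b[60:260,230:430],None,fx=3,fy=3,interpolation=cv2.INTER_CUBIC))
m=load('s1')
for A in(.9,1.0,1.05,1.1):print(A,(proj(m,tf(p,lid(A,[[.15,.1,.005],[0,.1,.005],[.15,-.1,.005],[0,-.1,.005],[.15,.1,-.005]])))-[230,60]).round(1).tolist())
E
```

```text
time: 3.65
tool_pos: [0.5223, -0.2118, 0.1518]
tool_rot: [0.001, 0.994, 0.108, -0.002]
contact_force: [4.1, -9.4, -12.0]
gripper_width: 0.147
grasp_force: 58.4
time: 4.45
tool_pos: [0.5727, -0.2006, 0.1948]
tool_rot: [0.001, 0.994, 0.108, -0.002]
contact_force: [3.3, -5.8, -4.7]
gripper_width: 0.144
grasp_force: 60.3
[-0.08774145 -0.01933912  0.15883209] 60.50422827901732 0.18248341535702037 [ 3.3240462  -5.78531905 -4.71604744]
0.9 [[90.0, 113.9], [49.4, 158.3], [89.3, 73.2], [53.1, 114.6], [93.6, 116.4]]
1.0 [[84.3, 110.6], [49.3, 158.4], [84.2, 70.1], [53.0, 114.8], [88.2, 112.8]]
1.05 [[81.3, 109.1], [49.3, 158.5], [81.5, 68.8], [53.0, 114.8], [85.3, 111.1]]
1.1 [[78.2, 107.8], [49.2, 158.6], [78.8, 67.5], [52.9, 114.9], [82.3, 109.6]]
```

View pics/s1c.png

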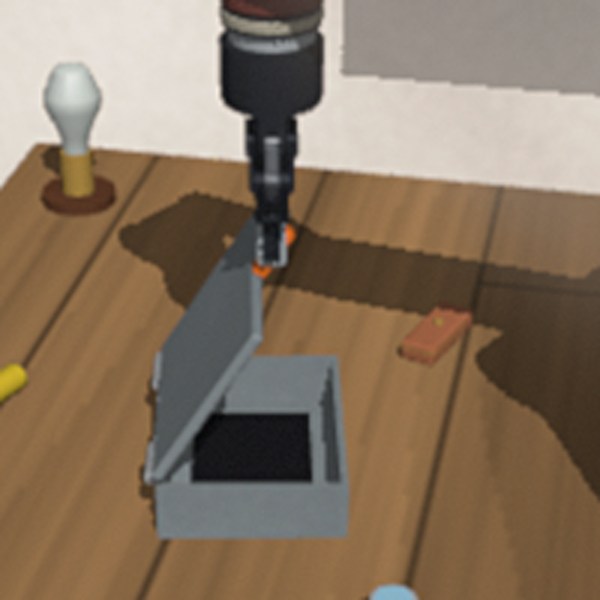

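The lid stands at about 60°: its near front corner is at crop (258,335), and the arm's position agrees at 60.5°. I'll release and back off upwards.

```bash
python3 -m pendant '[[0.5,[0,0,0],0],[0.5,[0,0,0],0],[0.5,[0,0,0],0],[0.5,[0,0,-0.2],0],[0.5,[0,0,-0.5],0],[0.5,[0,0,-0.6],0],[0.5,[0,0,-0.6],0]]'
python3 - <<'E'
from h import *
p=[ 0.58723,-0.19737,0.216]
go([.455,.165,.23],.2)
E
```

```text
time: 5.25
tool_pos: [0.575, -0.1999, 0.2722]
tool_rot: [0.001, 0.994, 0.108, 0.002]
contact_force: [-0.6, 0.9, 0.0]
gripper_width: 0.499
grasp_force: 0.0
t 5.25 pos [ 0.575  -0.1999  0.2722] yaw 0.2172 units [-0.323 -3.186  0.339] roll 0.0055 F [-0.6  0.9  0. ] w 0.499 gf 0.0
```

```bash
python3 -m pendant '[[0.5,[-0.05,-0.35,-0.05],0],[0.7,[-0.08,-0.7,-0.05],0],[0.75,[-0.1,-1,0],0],[0.75,[-0.1,-1,0],0]]'
python3 -m pendant '[[0.75,[-0.03,-0.4,0],0],[0.75,[-0.06,-0.8,0],0],[0.75,[-0.1,-1,0],0]]'
python3 -m pendant '[[0.75,[-0.05,-0.4,0.1],0],[0.75,[-0.1,-0.8,0.2],0],[0.75,[-0.12,-1,0.3],0.005],[0.75,[-0.12,-1.0,0.34],0.005],[0.75,[-0.12,-1.0,0.34],0.005],[0.75,[-0.12,-1.0,0.34],0.005]]'
python3 - <<'E'
from h import *
snap('wrist','w3');snap('side','s2');go([.475,.1704,.1],.2055)
E
```

```text
time: 5.65
tool_pos: [0.5342, -0.0813, 0.2659]
tool_rot: [-0.001, 0.994, 0.11, -0.002]
contact_force: [0.3, -0.5, -1.0]
gripper_width: 0.75
grasp_force: 0.0
time: 5.95
tool_pos: [0.4974, 0.0317, 0.2671]
tool_rot: [-0.001, 0.994, 0.109, -0.001]
contact_force: [-0.3, -0.0, 0.6]
gripper_width: 0.748
grasp_force: 0.0
time: 6.55
tool_pos: [0.4592, 0.1427, 0.2279]
tool_rot: [0.0, 0.995, 0.1, -0.0]
contact_force: [-0.5, -0.3, 0.2]
gripper_width: 0.751
grasp_force: 0.0
t 6.65 pos [0.4596 0.1426 0.2286] yaw 0.1993 units [ 0.171 -0.202  1.072] roll -0.002 F [-0.6 -0.   0.1] w 0.747 gf 0.0
```

View pics/w3.png

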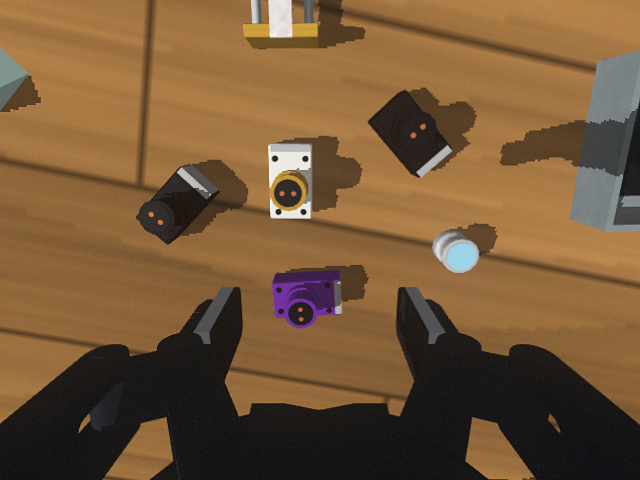

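The wrist view shows the steel strip facing the stop. The holder's top corners are about (268,144), (312,144), (312,219) and (269,218), and the face's front top edge runs from (243,37) to (320,38).

```bash
python3 - <<'E'
from h import *
m=load('top0');w=load('w3')
H=[[.035,.02,.028],[.035,-.02,.028],[-.035,-.02,.028],[-.035,.02,.028]]
pt=np.array([[192,455],[258,438],[287,563],[215,577]])/4+[190,140];pw=np.array([[268.5,144],[312,144],[312,219],[269,218]])
for ws in((1,0),(0,1),(1,.7)):
    r=least_squares(lambda p:np.r_[ws[0]*(proj(m,tf(p,H))-pt).ravel(),ws[1]*(proj(w,tf(p,H))-pw).ravel()],[.47,.17,.2]);print('holder',r.x.round(4),r.fun.round(1))
h=r.x
S=[[0,.03,.045],[0,-.03,.045],[0.08,.05,.04],[0.08,-.05,.04]]
S2=[[0,.03,.045],[0,-.03,.045],[0,.03,.003],[0,-.03,.003]]
pt=np.array([[137,311],[238,293]])/4+[190,140];pw=np.array([[243.5,37],[319.5,37.5],[245,48],[319,48.]])
for ws in((1,0),(0,1),(1,.7)):
    r=least_squares(lambda p:np.r_[ws[0]*(proj(m,tf(p,S[:2]))-pt).ravel(),ws[1]*(proj(w,tf(p,S2))-pw).ravel()],[.6,.2,.2]);print('stop',r.x.round(4),r.fun.round(1))
b=r.x;c,s=np.cos(b[2]),np.sin(b[2]);d=h[:2]-b[:2];print('holder in stop',c*d[0]+s*d[1],-s*d[0]+c*d[1])
go([h[0],h[1],.1],h[2])
E
```

```text
holder [0.4747 0.1704 0.2055] [-0.3  0.2  0.5  0.6 -0.4 -0.6  0.2 -0.2  0.   0.   0.   0.   0.   0.
  0.   0. ]
holder [0.4764 0.1751 0.184 ] [-0.  -0.  -0.  -0.  -0.  -0.  -0.  -0.  -0.2 -0.3  0.   0.4 -0.8 -0.2
  0.9  0.1]
holder [0.476  0.1739 0.1907] [-1.6 -0.5 -0.8  0.1 -2.1 -1.  -1.6 -0.8  0.6  0.4  0.7  0.7  0.4  0.2
  1.6  0.6]
stop [0.5903 0.1972 0.1583] [-0.4  0.1  0.4 -0.1  0.   0.   0.   0.   0.   0.   0.   0. ]
stop [0.5923 0.2036 0.1967] [-0.  -0.  -0.  -0.  -1.3 -0.2 -2.7 -0.3  6.5  0.  -2.   0.4]
stop [0.5921 0.2028 0.1926] [-2.8 -0.3 -2.1 -1.3 -0.2  0.  -1.3  0.2  5.1  0.2 -0.8  0.6]
holder in stop -0.11948447482025502 -0.006182195993081355
t 6.65 pos [0.4596 0.1426 0.2286] yaw 0.1993 units [ 0.185 -0.228  1.072] roll 0.0027 F [-0.6 -0.   0.1] w 0.747 gf 0.0
```

```bash
python3 -m pendant '[[0.75,[0.19,-0.237,0.2],0.003],[0.75,[0.19,-0.237,0.55],0.003],[0.75,[0.19,-0.237,0.9],0.003],[0.75,[0.19,-0.237,0.9],0.003],[0.75,[0.19,-0.237,0.9],0.003]]'
python3 - <<'E'
from h import *
m=snap('wrist','w4');go([.4764,.1751,.006],.19)
for h in([.4764,.1751,.187],):print(proj(m,tf(h,[[.035,.02,.028],[.035,-.02,.028],[-.035,-.02,.028],[-.035,.02,.028]])).round(1))
for b in([.5921,.203,.1926],):print(proj(m,tf(b,[[0,.03,.045],[0,-.03,.045],[0,.03,.003],[0,-.03,.003]])).round(1))
E
```

```text
time: 7.15
tool_pos: [0.4758, 0.1755, 0.1206]
tool_rot: [0.0, 0.995, 0.095, -0.0]
contact_force: [0.2, -0.0, 0.6]
gripper_width: 0.75
grasp_force: 0.0
t 7.2 pos [0.4771 0.1758 0.1224] yaw 0.1907 units [-0.009  0.005  0.97 ] roll 0.0002 F [-0.4 -0.6  0.3] w 0.749 gf 0.0
[[291.5 186.2]
 [353.  186.4]
 [350.  285.6]
 [293.2 285.4]]
[[257.2  36.1]
 [368.2  36. ]
 [267.7  52. ]
 [359.8  51.9]]
```

View pics/w4.png

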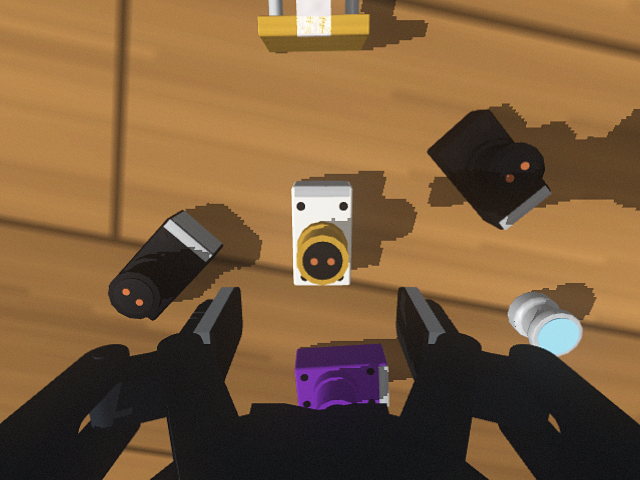

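The wrist close-up confirms the holder at (292..352, 187..285) and the face front top edge at about (258..369, 36). I'll measure the face's edges numerically.

```bash
python3 - <<'E'
from h import *
a=cv2.imread('pics/w4.png');g=a.astype(int)
hsv=cv2.cvtColor(a,cv2.COLOR_BGR2HSV)
print([tuple(hsv[y,280]) for y in (10,14,20,28,34,38,42,46,50,54)])
gr=g.sum(2)
for x in (268,275,285,295,335,345,355,362):
    c=np.array([gr[y] [x-1:x+2].mean() for y in range(70)]);d=np.diff(c);i=30+np.argmin(d[30:44]);j=45+np.argmax(d[45:58]);k=10+np.argmax(abs(d[10:22]))
    print(x,k,i,j,d[i],d[j])
E
```

```text
[(np.uint8(0), np.uint8(3), np.uint8(100)), (np.uint8(110), np.uint8(14), np.uint8(106)), (np.uint8(21), np.uint8(180), np.uint8(221)), (np.uint8(21), np.uint8(175), np.uint8(220)), (np.uint8(21), np.uint8(179), np.uint8(206)), (np.uint8(19), np.uint8(158), np.uint8(118)), (np.uint8(19), np.uint8(166), np.uint8(117)), (np.uint8(19), np.uint8(170), np.uint8(117)), (np.uint8(19), np.uint8(177), np.uint8(117)), (np.uint8(18), np.uint8(151), np.uint8(176))]
268 14 35 49 -100.66666666666669 33.333333333333314
275 14 35 52 -103.66666666666669 84.0
285 15 35 52 -90.33333333333331 116.66666666666669
295 15 35 50 -78.0 70.0
335 14 34 50 -98.0 78.33333333333331
345 13 34 50 -87.33333333333334 62.66666666666663
355 13 33 49 -98.66666666666663 68.66666666666669
362 11 33 49 -98.66666666666669 118.99999999999997
```

```bash
python3 -m pendant '[[0.75,[-0.009,0.005,0.4],0],[0.75,[-0.009,0.005,0.75],0],[0.75,[-0.009,0.005,0.9],0],[0.75,[-0.009,0.005,0.97],0],[0.75,[-0.009,0.005,0.97],0],[0.75,[-0.009,0.005,0.97],0]]'
```

```text
time: 7.8
tool_pos: [0.477, 0.1757, 0.0066]
tool_rot: [-0.0, 0.995, 0.096, 0.002]
contact_force: [0.7, -0.3, 0.5]
gripper_width: 0.753
grasp_force: 0.0
```

```bash
python3 - <<'E'
from h import *
w=load('w4');m=load('top0');g=cv2.imread('pics/w4.png').astype(float).sum(2)
def line(lo,hi,sgn,z,xs):
    pts=[]
    for x in xs:
        d=sgn*np.diff(g[:70,x]);seg=np.clip(d[lo:hi],0,None);i=lo+seg.argmax();k=np.arange(max(i-2,0),i+3);v=np.clip(d[k],0,None);pts.append([x,(k*v).sum()/v.sum()+.5])
    P=toz(w,pts,z);f=np.polyfit(P[:,1],P[:,0],1);r=P[:,0]-np.polyval(f,P[:,1]);ok=abs(r)<.002;f=np.polyfit(P[ok,1],P[ok,0],1)
    print(z,'yaw',-np.arctan(f[0]),'x at y=.203',np.polyval(f,.203),ok.sum(),np.abs(r[ok]).max());return P
xs=list(range(266,296))+list(range(334,362))
line(29,42,-1,.045,xs);line(44,58,1,.003,xs);line(8,20,1,.045,list(range(285,296))+list(range(334,345)))
# left/right ends of the face on row 25
r=g[22:30].mean(0);d=np.diff(r);print(250+np.argmax(abs(d[250:270])),360+np.argmax(abs(d[360:380])),d[250:266].round(),d[362:376].round())
for pq in ([[103,216],[230,187]],[[77,185],[243,147]],[[93,262],[268,230]],[[137,311],[238,293]]):
    P=toz(m,np.array(pq)/4+[190,140],.041);d=P[0]-P[1];print('top yaw',np.arctan2(-d[0],d[1]))
go([.477,.1757,.006],.2)
E
```

```text
0.045 yaw 0.2078979675552857 x at y=.203 0.5928440763910119 58 0.00012082184504591531
0.003 yaw 0.2158684001841376 x at y=.203 0.5926245719357356 56 0.0012291026988959786
0.045 yaw 0.2070007130627269 x at y=.203 0.6022896639979035 22 0.0001323620386913804
257 368 [ -0.  -1.   3.  -0.   2.  -4. -16. 126. -17. -13.   6.  -3.  -0.   2.
  -6.   3.] [  -0.   -2.    2.    0.   13.  -51. -132.  -87.    3.    2.   -0.    1.
    0.   -3.]
top yaw 0.20921329353593382
top yaw 0.20997627363105775
top yaw 0.1637760649535698
top yaw 0.15907258470208283
t 7.8 pos [0.477  0.1757 0.0066] yaw 0.1915 units [-0.     0.     0.005] roll -0.0027 F [ 0.7 -0.3  0.5] w 0.753 gf 0.0
```

```bash
python3 -m pendant '[[0.3,[0,0,0],0],[0.3,[0,0,0],0],[0.3,[0,0,0],0],[0,[0,0,0],0],[0,[0,0,0],0],[0,[0,0,0],0]]'
```

```text
time: 8.4
tool_pos: [0.4765, 0.1756, 0.006]
tool_rot: [-0.0, 0.995, 0.096, 0.002]
contact_force: [-1.0, -0.7, 6.5]
gripper_width: 0.455
grasp_force: 63.3
```

```bash
python3 - <<'E'
from h import *
w=load('w4');P=toz(w,[[257.6,25.5],[368.6,25.5]],.045);print(P,np.linalg.norm(P[0]-P[1]))
# line of face, centre
yaw=.208;c,s=np.cos(yaw),np.sin(yaw)
mid=P.mean(0)[:2];n=np.array([c,s]);f0=np.array([.5928,.203]);b=mid+n*((f0-mid)@n);print('stop',b)
t=b-n*.045;go([t[0],t[1],.006],yaw);print(manip.state()['contact_force'])
E
```

```text
[[0.59146281 0.23295834 0.045     ]
 [0.60278672 0.17446504 0.045     ]] 0.059579337297865936
stop [0.59284063 0.20280751]
t 8.4 pos [0.4765 0.1756 0.006 ] yaw 0.192 units [ 0.62  -0.031  0.003] roll -0.0051 F [-1.  -0.7  6.5] w 0.455 gf 63.3
[-1.03024495 -0.69580211  6.52684726]
```

```bash
python3 -m pendant '[[0,[0,0,-0.003],-0.005],[0,[0.1,-0.006,-0.003],-0.005],[0,[0.2,-0.012,-0.003],-0.005],[0,[0.3,-0.018,-0.003],-0.005],[0,[0.4,-0.025,-0.003],-0.005],[0,[0.5,-0.03,-0.003],-0.005],[0,[0.58,-0.03,-0.003],-0.005],[0,[0.62,-0.03,-0.003],-0.005],[0,[0.62,-0.03,-0.003],-0.005]]'
python3 - <<'E'
from h import *
m=snap('wrist','w5')
yaw=.208;n=np.array([np.cos(yaw),np.sin(yaw)]);b=np.array([.59284,.20281])
t=b-n*.03;go([t[0],t[1],.006],yaw)
a=cv2.imread('pics/w5.png');cv2.imwrite('pics/w5c.png',cv2.resize(a[60:330,180:460],None,fx=2.2,fy=2.2,interpolation=cv2.INTER_CUBIC))
E
```

```text
time: 9.3
tool_pos: [0.5481, 0.1935, 0.0061]
tool_rot: [-0.0, 0.995, 0.104, 0.001]
contact_force: [-2.5, -0.1, 9.1]
gripper_width: 0.451
grasp_force: 63.7
t 9.35 pos [0.5481 0.1935 0.0061] yaw 0.208 units [0.131 0.001 0.001] roll -0.0 F [-3.   0.3  8.1] w 0.455 gf 63.7
```

View pics/w5c.png

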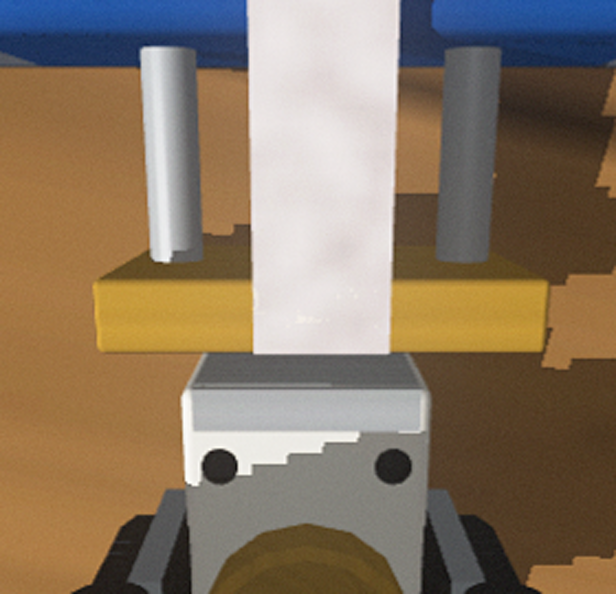

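The close crop shows the plate just short of the face. The face is centred at crop column 322 and the holder at about 306, so the holder sits slightly left of centre. I'll quantify that and the squareness.

```bash
cat >> h.py <<'E'
def edges(f,rows,lo,hi,k=3):
    g=cv2.imread(f'pics/{f}.png').astype(float).sum(2);d=np.diff(g[rows[0]:rows[1]].mean(0));i=lo+np.argsort(-abs(d[lo:hi]))[:k];return sorted((int(j),int(d[j])) for j in i)
E
python3 - <<'E'
from h import *
w=load('w5');o=np.array(w['tp'][:2]);yaw=.208
def T(px,z): # into tool-aligned coords: forward, left
    P=toz(w,px,z)[:,:2]-o;c,s=np.cos(yaw),np.sin(yaw);return np.c_[P@[c,s],P@[-s,c]].round(4)*1000
print('ends',edges('w5',(190,216),215,236),edges('w5',(190,216),415,440))
print('holder',edges('w5',(240,252),255,275),edges('w5',(240,252),365,385),'tongue',edges('w5',(190,215),285,305),edges('w5',(190,215),350,365))
g=cv2.imread('pics/w5.png').astype(float).sum(2)
for lo,hi,sg,z,xs,nm in((180,196,1,.045,list(range(228,290))+list(range(365,425)),'face top back'),(210,228,-1,.045,list(range(228,260))+list(range(380,425)),'face top front'),(230,246,1,.028,range(270,370),'plate top')):
    pts=[]
    for x in xs:
        d=sg*np.diff(g[lo:hi,x]);i=d.argmax();k=np.arange(max(i-2,0),min(i+3,len(d)));v=np.clip(d[k],0,None);pts.append([x,lo+(k*v).sum()/v.sum()+.5])
    P=T(pts,z);f=np.polyfit(P[:,1],P[:,0],1);r=P[:,0]-np.polyval(f,P[:,1]);ok=abs(r-np.median(r))<.6;f=np.polyfit(P[ok,1],P[ok,0],1);print(nm,'tilt rel tool',-f[0],'fwd mm',f[1],ok.sum(),len(r))
print('face ends mm',T([[224,203],[428.5,203]],.045),'holder',T([[263.5,246],[375,246]],.028))
E
```

```text
ends [(222, 47), (223, 30), (224, -14)] [(426, -55), (427, -70), (429, 51)]
holder [(261, 158), (262, 237), (266, -103)] [(373, -91), (374, -103), (375, -98)] tongue [(293, 28), (294, 197), (295, 43)] [(356, -117), (357, -128), (358, -12)]
face top back tilt rel tool 0.0009289692910906258 fwd mm 54.881607808602126 122 122
face top front tilt rel tool -0.0011997661449171546 fwd mm 45.34850616503456 77 77
plate top tilt rel tool 0.0019042893695001197 fwd mm 35.05742225607803 100 100
face ends mm [[ 50.2  29.3]
 [ 50.2 -30.6]] holder [[ 31.5  21. ]
 [ 31.6 -18.3]]
```

```bash
python3 -m pendant '[[0,[0.02,0.0167,0],0],[0,[0.04,0.0167,0],0],[0,[0.06,0.0167,0],0],[0,[0.06,0.0167,0],0]]'
python3 -m pendant '[[0,[0.02,0,0],0],[0,[0.035,0,0],0],[0,[0.05,0,0],0],[0,[0.06,0,0],0],[0,[0.07,0,0],0],[0,[0.07,0,0],0],[0,[0.07,0,0],0]]'
python3 - <<'E'
from h import *
snap('wrist','w6');snap('top','t6');snap('side','s6')
yaw=.208;n=np.array([np.cos(yaw),np.sin(yaw)]);s=manip.state()
print('adv mm',(s['tool_pos'][:2]-np.array(load('w5')['tp'][:2]))@n*1e3,'F along',s['contact_force'][:2]@n,s['contact_force'],s['tool_pos'])
for f in('w6','t6','s6'):
    h=cv2.cvtColor(cv2.imread(f'pics/{f}.png'),cv2.COLOR_BGR2HSV).astype(int)
    red=((h[...,0]<8)|(h[...,0]>172))&(h[...,1]>150)&(h[...,2]>100);gr=(abs(h[...,0]-60)<15)&(h[...,1]>100)&(h[...,2]>60)
    for nm,k in(('red',red),('green',gr)):
        c=cv2.connectedComponentsWithStats(k.astype(np.uint8));print(f,nm,[(c[2][i].tolist(),c[3][i].round(1).tolist()) for i in range(1,c[0]) if c[2][i][4]>8])
E
```

```text
time: 9.75
tool_pos: [0.5546, 0.1931, 0.0061]
tool_rot: [-0.0, 0.995, 0.104, -0.0]
contact_force: [-6.3, 0.0, 11.8]
gripper_width: 0.454
grasp_force: 63.9
time: 10.45
tool_pos: [0.5614, 0.1944, 0.0061]
tool_rot: [0.0, 0.995, 0.104, -0.002]
contact_force: [-9.9, -2.8, 15.3]
gripper_width: 0.454
grasp_force: 64.3
adv mm 13.173452155129052 F along -11.358816954610283 [-11.26319687  -1.63865761  15.29494934] [0.56135675 0.19440178 0.00604743]
w6 red [([285, 63, 70, 17, 1140], [319.1, 71.3])]
w6 green [([180, 39, 91, 17, 1474], [224.3, 47.3]), ([369, 39, 91, 17, 1448], [414.2, 47.4])]
t6 red [([27, 100, 12, 13, 46], [32.1, 106.6]), ([39, 103, 20, 4, 51], [48.1, 104.5]), ([43, 118, 21, 16, 202], [53.1, 124.9])]
t6 green []
s6 red []
s6 green [([233, 317, 3, 8, 11], [234.0, 320.8])]
```

```bash
python3 -m pendant '[[0,[0.02,0,-0.004],0],[0,[0.03,0,-0.008],0],[0,[0.04,0,-0.012],0],[0,[0.04,0,-0.012],0],[0,[0.04,0,-0.012],0]]'
cat >> h.py <<'E'
def gap(f,zr=.042,zg=.041):
    m=snap('wrist',f);s=manip.state();yaw=.208;n=np.array([np.cos(yaw),np.sin(yaw)])
    h=cv2.cvtColor(cv2.imread(f'pics/{f}.png'),cv2.COLOR_BGR2HSV).astype(int)
    red=((h[...,0]<8)|(h[...,0]>172))&(h[...,1]>150)&(h[...,2]>100);gr=(abs(h[...,0]-60)<15)&(h[...,1]>100)&(h[...,2]>60)
    red[200:]=0;gr[200:]=0;c=lambda k:np.argwhere(k).mean(0)[::-1]
    a,b=c(red),c(gr);P=toz(m,[a],zr)[0]-toz(m,[b],zg)[0]
    print(f,'red',a.round(1),'green',b.round(1),'gap mm',-(P[:2]@n*1e3).round(2),'adv',((s['tool_pos'][:2]-np.array(load('w5')['tp'][:2]))@n*1e3).round(2),'F',(s['contact_force'][:2]@n).round(2),s['contact_force'].round(1),'z',s['tool_pos'][2].round(4),'yaw',2*np.arctan2(m['tr'][2],m['tr'][1]),'t',s['time'],'gf',s['grasp_force'])
E
python3 - <<'E'
from h import *
m=load('w6');yaw=.208;n=np.array([np.cos(yaw),np.sin(yaw)])
print('w6 gap',(toz(m,[[319.3,47.35]],.041)-toz(m,[[319.1,71.3]],.042))[0,:2]@n*1e3)
gap('w7')
E
```

```text
time: 11.1
tool_pos: [0.5647, 0.1951, 0.0061]
tool_rot: [0.0, 0.995, 0.104, -0.004]
contact_force: [-11.4, -2.5, 11.4]
gripper_width: 0.455
grasp_force: 63.9
w6 gap 6.073971769896279
w7 red [319.5  71.5] green [319.4  61.5] gap mm 2.64 adv 16.54 F -12.27 [-11.8  -3.6  10.9] z 0.0061 yaw 0.20821746603590713 t 11.15 gf 63.941810131073
```

```bash
python3 -m pendant '[[0,[0.01,0,-0.008],0],[0,[0.016,0,-0.016],0],[0,[0.022,0,-0.02],0],[0,[0.022,0,-0.02],0],[0,[0.022,0,-0.02],0],[0,[0.022,0,-0.02],0]]'
python3 - <<'E'
from h import *
gap('w8',.046,.0405)
E
```

```text
time: 11.75
tool_pos: [0.5658, 0.1953, 0.0063]
tool_rot: [0.0, 0.995, 0.104, -0.005]
contact_force: [-10.2, -1.7, 3.8]
gripper_width: 0.455
grasp_force: 62.9
w8 red [319.5  71.5] green [321.3  66.3] gap mm 2.03 adv 17.67 F -9.83 [-9.6 -2.   4.6] z 0.0064 yaw 0.2081198723347528 t 11.8 gf 62.91871190071106
```

```bash
python3 -m pendant '[[0,[0.01,0,0],0],[0,[0.018,0,0],0],[0,[0.024,0,0],0],[0,[0.024,0,0],0],[0,[0.024,0,0],0],[0,[0.024,0,0],0]]'
python3 - <<'E'
from h import *
gap('w9',.046,.0405)
E
```

```text
time: 12.4
tool_pos: [0.5679, 0.1958, 0.0063]
tool_rot: [0.001, 0.995, 0.104, -0.006]
contact_force: [-12.0, -2.7, 6.3]
gripper_width: 0.455
grasp_force: 63.2
w9 red [319.5  71.5] green [319.6  75. ] gap mm -0.18 adv 19.81 F -12.69 [-12.6  -1.8   6.4] z 0.0063 yaw 0.2082037426361065 t 12.45 gf 63.185309171676636
```

```bash
python3 - <<'E'
from h import *
g=cv2.imread('pics/w9.png').astype(float).sum(2)
w=load('w9');o=np.array(w['tp'][:2]);c,s=np.cos(.208),np.sin(.208)
def T(px,z):
    P=toz(w,px,z)[:,:2]-o;return (np.c_[P@[c,s],P@[-s,c]]*1000).round(1).tolist()
pr=proj(w,[[*(o+np.array([c,s])*.040),.045],[*(o+np.array([c,s])*.031),.028]]).round().astype(int);print(pr)
r=pr[0,1];h=pr[1,1]
print('face',edges('w9',(r-5,r+5),190,260,4),edges('w9',(r-5,r+5),390,460,4));print('holder',edges('w9',(h-4,h+4),245,285,4),edges('w9',(h-4,h+4),360,395,4))
for a,b in(('lat',None),):
    d=o-np.array(load('w5')['tp'][:2]);print('lateral shift mm (right +)',-(d@[-s,c])*1e3)
snap('side','s9');m=load('s9');a=cv2.imread('pics/s1.png').astype(int);b=cv2.imread('pics/s9.png').astype(int);print('lid diff px',(abs(a-b).sum(2)[170:215,275:330]>60).sum())
E
```

```text
[[324 238]
 [323 248]]
face [(217, -9), (218, 81), (219, 18), (220, -30)] [(417, -54), (418, -94), (419, -58), (420, -7)]
holder [(264, 5), (268, -5), (269, 7), (283, -5)] [(363, -4), (368, -5), (377, -4), (392, -2)]
lateral shift mm (right +) 1.9013662955602875
lid diff px 2414
```

```bash
python3 - <<'E'
from h import *
M={}
for f in('side0','s1','s2','s9'):
    a=cv2.imread(f'pics/{f}.png');h=cv2.cvtColor(a,cv2.COLOR_BGR2HSV);M[f]=(h[125:245,275:350,1]<60);print(f,M[f].sum(),a[170:215,280:310].mean((0,1)).round())
for k in M:print(k,'IoU s2',((M[k]&M['s2']).sum()/(M[k]|M['s2']).sum()).round(3),'IoU s9',((M[k]&M['s9']).sum()/(M[k]|M['s9']).sum()).round(3))
for f in('s1','s2','s9'):
    e=cv2.imread(f'pics/{f}.png').astype(int)
    h=cv2.cvtColor(cv2.imread(f'pics/{f}.png'),cv2.COLOR_BGR2HSV).astype(int);k=(abs(h[...,0]-10)<6)&(h[...,1]>200)&(h[...,2]>150);k[:110]=0;k[210:]=0;k[:,:290]=0;k[:,360:]=0;print(f,'orange',k.sum(),np.argwhere(k).mean(0)[::-1] if k.sum() else '')
m=load('s9');p=[.58723,-.19737,.216]
for A in(.9,1,1.05,1.1,1.2):print(A,proj(m,tf(p,lid(A,[[.172,0,0]]))).round(1))
E
```

```text
side0 4248 [117. 120. 120.]
s1 5009 [81. 81. 79.]
s2 6112 [69. 70. 69.]
s9 1359 [ 52.  58. 103.]
side0 IoU s2 0.625 IoU s9 0.223
s1 IoU s2 0.719 IoU s9 0.222
s2 IoU s2 1.0 IoU s9 0.184
s9 IoU s2 0.184 IoU s9 1.0
s1 orange 16 [321.625  144.0625]
s2 orange 0 
s9 orange 39 [323.23076923 138.71794872]
0.9 [[327.2 146.9]]
1 [[321.2 143. ]]
1.05 [[318.1 141.2]]
1.1 [[314.8 139.6]]
1.2 [[307.9 136.8]]
```

```bash
python3 - <<'E'
from h import *
p=[.58723,-.19737,.216]
snap('top','t9')
for f in('s9','s2','t6','t9'):
    a=cv2.imread(f'pics/{f}.png');h=cv2.cvtColor(a,cv2.COLOR_BGR2HSV).astype(int);k=(h[...,0]>5)&(h[...,0]<14)&(h[...,1]>205)&(h[...,2]>110)
    n,_,st,c=cv2.connectedComponentsWithStats(k.astype(np.uint8));print(f,[(st[i].tolist(),c[i].round(1).tolist()) for i in range(1,n) if st[i][4]>8][:8])
for f in('s9','t9'):
  m=load(f)
  for A in(.95,1.05,1.15):print(f,A,proj(m,tf(p,lid(A,[[.194,0,0],[.15,0,0],[.15,.1,.005],[.15,-.1,.005]]))).round(0).tolist())
E
```

```text
s9 [([319, 135, 9, 8, 34], [323.2, 138.6])]
s2 [([315, 139, 7, 13, 44], [318.5, 145.8])]
t6 []
t9 []
s9 0.95 [[330.0, 138.0], [319.0, 152.0], [317.0, 172.0], [317.0, 132.0]]
s9 1.05 [[323.0, 134.0], [313.0, 149.0], [311.0, 169.0], [312.0, 129.0]]
s9 1.15 [[315.0, 130.0], [308.0, 146.0], [305.0, 167.0], [306.0, 126.0]]
t9 0.95 [[430.0, 212.0], [423.0, 204.0], [375.0, 213.0], [470.0, 191.0]]
t9 1.05 [[429.0, 203.0], [422.0, 197.0], [374.0, 206.0], [469.0, 184.0]]
t9 1.15 [[427.0, 194.0], [421.0, 190.0], [373.0, 199.0], [468.0, 177.0]]
```

```bash
python3 -c "
from plant import manip
print(manip.state()['contact_force'],manip.state()['time']);print(manip.job_done())"
```

```text
[-12.0545699   -2.22155279   6.64498452] 12.55
the job is handed in; nothing more can be done
None
```

I handed the job in at 12.6 s with the lid open and released at about 58–60° and the holder gripped, square and central against the brass face, pressed in about 10 mm (12.7 N at the wrist including bench drag), with the red line at the green marks to within about 0.5 mm; I planned clear of the prism, trimmer case and loupe but did not re-check them at the end.

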